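# Level the treat tray and lift it

### The arm

A 7-joint arm with a two-finger parallel gripper is mounted at the origin on the work surface. World frame = base frame: x ahead of the robot, y to its left, z up, the work surface at z = 0. Lengths are in m, angles in degrees, forces in N, time in s.
With the tool pointing down it reaches from about 0.375 to 0.925 m from the base axis. Payload 3.1 kg.
Tool frame: the origin (TCP) lies midway between the tips of the shut fingers; the grasp point (between the pads) lies 19 mm behind it; z points along the fingers, y is the line along which they close (so a half turn about z gives the same grasp; the last joint's range is limited). The gripper opens to 85 mm and grips with 20 to 120 N. Pads are 22 mm wide; open, the fingers measure 114 mm over their backs; the gripper's body (76 mm by 85 mm) begins 54 mm behind the grasp point. The pads swing forward as they close: fully open they stand 13 mm farther back than shut.
Start: joints at [68.136, 21.939, 2.515, 91.553, -1.026, 66.532, -2.859], TCP at [0.182, -0.624, 0.231] pointing down, gripper open.
Joint ranges: [-149.38, 149.38], [-23.57, 123.04], [-84.95, 90], [0, 143.3], [-89.99, 269.99], [3.08, 112.72], [-163.45, 163.45]. Speed limits (degrees/s): [159.86, 159.86, 180, 180, 180, 180, 180].

### API

Orientations are given as a 3x3 rotation matrix whose columns are the frame's x, y, z axes.
In Python, from station import r, viewer gives the robot as it stands.
- The arm moves only by the shell command python3 -m creep 'ROWS'. ROWS is JSON, a list of rows, each a list of 7 numbers: the turn, a rotation vector about the tool's x, y, z each as a share of 6 degrees, from -1 to 1, then the shift along the tool's x, y, z each as a share of 80 cm, from -1 to 1, then the closure, from -1 (fully open) to 1 (shut), so that 0 is half open. In form: [[rx, ry, rz, dx, dy, dz, jaw], ...]. A call has 1 to 10 rows; each row shifts and turns the commanded pose from where the row before left it, along the tool's axes as they then stand; what a row does not reach is not made up. A row lasts 1/8 s, in which the tool goes at most 62.5 mm and 10.7 degrees, less where a joint would pass 70% of its speed; a pose out of reach is approached as far as the arm can. A call with a number of a shift or a turn outside -1 to 1 is refused whole. A call with a gripper value outside its range is refused whole. The fingers move at their own pace and stop on an object; the grip force is fixed at half the most. Time passes only in rows, so rows that do not move let the fingers close. It gives the time, the measured TCP pose, the force, the opening and the grip force at its end, in the units of the state.
- r.read_state(): the state, without advancing time (a new reading comes with each control period).
- viewer.snapshot(name): name is "side" or "top"; returns a dict with "pixels" (420x560x3 uint8, red, green, blue), "z_map" (420x560 float32, m along the optical axis (not along the pixel's ray), 0 where there is no reading), "fx", "fy", "cx", "cy" (pixels), "pose" (4x4, takes a point from camera to world coordinates). Camera axes: x right, y down, z forward; pixel columns grow to the right and rows downward; lengths in m; the calibration is good to about 2 mm. A picture is of the moment at which its call begins.
- r.close_job(): hands the job in; it is judged then, once.
The state is a dict: "time": time; "q": joint angles; "qd": joint speeds; "joint_efforts": joint torques, N m; "tool_pos": TCP position; "tcp_rot": TCP orientation; "ft_force": force on the tool from outside, world axes, zero at the start; "ft_torque": the same for the moment, N m; "finger_gap": opening from 0.0 (shut) to 1.0 (fully open); "gripper_force": force on a finger pad.
Only numpy, scipy, OpenCV 4.12 (cv2) and the standard library are available. Lean on these libraries where they do the work, as an engineer would, in place of code of your own. Each camera call takes 0.05 s, during which the arm holds its last target. There are 200 camera calls.

### The job

Spread the heaped dog biscuits in the wooden tray into a single flat layer, three at each end of the tray, clear of the grip in the middle. Then lift the tray by that grip until it is some 15 cm above the counter, and finish while holding it there, level and still, with all the biscuits on board; don't put it down or let go. Leave everything else on the counter where it is.

Things in the scene. Friction and masses are not known exactly. Their poses are not given: they have to be found in the camera images.
- tray: shallow pale-wood tray, 320 (its x) by 200 (its y) mm, rim 24 mm high and 6 mm thick, floor 6 mm thick; loose on the counter, about 0.4 kg. Origin: centre of its underside; z up. A dark wooden grip stands upright in its middle.
- tray_grip (a point): point on the dark upright grip in the tray's middle, at the height to pinch it, 50 mm above the tray's underside. The grip is a slab 60 mm long (tray x), 16 mm thick (tray y), its top 68 mm above the tray's underside. Axes as the tray's.
- treat1_c (a point): centre of a brown puck-shaped dog biscuit, 44 mm across, 28 mm high, about 35 g, lying flat (axis z up). All six start as a 3-2-1 pyramid at one end of the tray, every puck flat, rows roughly along the tray's y.
- treat2_c (a point): centre of a brown puck-shaped dog biscuit, 44 mm across, 28 mm high, about 35 g, lying flat (axis z up). All six start as a 3-2-1 pyramid at one end of the tray, every puck flat, rows roughly along the tray's y.
- treat3_c (a point): centre of a brown puck-shaped dog biscuit, 44 mm across, 28 mm high, about 35 g, lying flat (axis z up). All six start as a 3-2-1 pyramid at one end of the tray, every puck flat, rows roughly along the tray's y.
- treat4_c (a point): centre of a brown puck-shaped dog biscuit, 44 mm across, 28 mm high, about 35 g, lying flat (axis z up). All six start as a 3-2-1 pyramid at one end of the tray, every puck flat, rows roughly along the tray's y.
- treat5_c (a point): centre of a brown puck-shaped dog biscuit, 44 mm across, 28 mm high, about 35 g, lying flat (axis z up). All six start as a 3-2-1 pyramid at one end of the tray, every puck flat, rows roughly along the tray's y.
- treat6_c (a point): centre of a brown puck-shaped dog biscuit, 44 mm across, 28 mm high, about 35 g, lying flat (axis z up). All six start as a 3-2-1 pyramid at one end of the tray, every puck flat, rows roughly along the tray's y.
- jar: bystander: acrylic jar with flip-top lid, 94 mm across, 154 mm high, standing on the turntable. Origin: centre of its underside.
- treat_ball: bystander: red plastic treat ball with a flat foot, 75 mm across, 69 mm high, on the turntable. Origin: centre of its underside.
- scoop: bystander: steel scoop, about 200 mm long, on the turntable; origin under the joint of handle and pan, pan towards its +x.
- bowl: bystander: grey stoneware bowl, 150 mm across, 60 mm high, on the counter. Origin: centre of its underside.
- brush: bystander: blue and black rubber brush, 100 (x) by 55 (y) mm, 44 mm high, on the counter. Origin: centre of its underside.
- turntable: round wooden turntable tray, 310 mm across, 30 mm high, fixed; carries jar, ball and scoop. Origin: centre of its underside.
There are look-alikes about, which are no part of the job. What is shaped like the part that bears treat3_c but green is not meant. Leave any green look-alike of the part that bears treat6_c alone.

How it is judged:
By the outcome, as a careful person would: the job done as asked, in the order asked, and still so for the second after the job is handed in, while the arm keeps its last pose, push and grip.
It also fails if it takes over 72 s, if anything falls off the work surface, if the arm or the gripper's body presses on something with over 40 N, if the wrist force passes 120 N, or if a joint passes its speed limit or range.

## Working session

There is one attempt and no reset: what is moved stays moved. The work goes in short steps, Python scripts to look and compute and a shell command to move; the robot and the scene stay as the last step left them, time stands still between calls to the robot, and variables do not carry over. Pictures are saved under pics/ and viewed, at most 10 in all, crops included, and the job is handed in when it is done.

```bash
mkdir -p pics; ls; cat > h.py <<'E'
import numpy as np, cv2
from station import r, viewer
def snap(n):
    s=viewer.snapshot(n); Z=s["z_map"]; h,w=Z.shape
    u,v=np.meshgrid(np.arange(w),np.arange(h))
    P=np.stack([(u-s["cx"])/s["fx"]*Z,(v-s["cy"])/s["fy"]*Z,Z],-1)
    W=P@s["pose"][:3,:3].T+s["pose"][:3,3]; W[Z<=0]=np.nan
    return s["pixels"],W,s
def save(img,name,k=1):
    cv2.imwrite("pics/"+name,cv2.resize(img[...,::-1],None,fx=k,fy=k,interpolation=cv2.INTER_CUBIC))
E
python3 - <<'E'
from h import *
for n in("top","side"):
    a,W,s=snap(n); save(a,n+"0.png"); print(n,s["fx"],s["pose"].round(3).tolist())
st=r.read_state(); print({k:np.round(v,3).tolist() for k,v in st.items()})
E
```

```text
pics
top 525.5328320429285 [[-0.004, -0.988, 0.156, 0.245], [-1.0, 0.005, 0.001, -0.073], [-0.001, -0.156, -0.988, 1.778], [0.0, 0.0, 0.0, 1.0]]
side 491.25567322817426 [[-0.934, -0.249, 0.254, 0.159], [-0.356, 0.647, -0.674, 0.885], [0.004, -0.721, -0.693, 1.06], [0.0, 0.0, 0.0, 1.0]]
{'time': 0.1, 'q': [68.137, 21.99, 2.51, 91.641, -1.026, 66.532, -2.859], 'qd': [0.02, -0.113, 0.036, -0.183, 0.015, 0.019, 0.004], 'joint_efforts': [0.002, -43.473, 1.029, -25.045, 0.011, 0.005, 0.0], 'tool_pos': [0.182, -0.623, 0.23], 'tcp_rot': [[0.96, 0.28, -0.001], [0.28, -0.96, 0.002], [-0.0, -0.002, -1.0]], 'ft_force': [0.319, -0.138, -0.54], 'ft_torque': [-0.021, 0.006, 0.047], 'gripper_force': 0.0, 'finger_gap': 0.999}
```

View pics/top0.png

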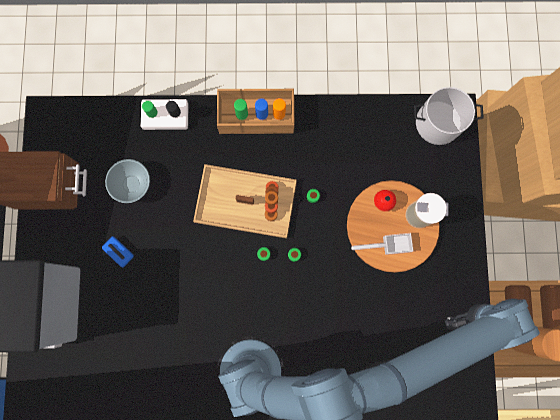

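View pics/side0.png

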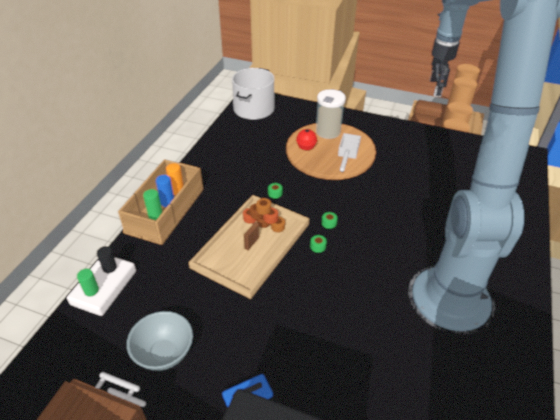

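The top view shows the tray around (245,200), its grip at (245,199), and the brown biscuits stacked along tray y at (272,200). There are three green-rimmed look-alikes outside the tray at (313,195), (264,254) and (295,254). The brown ones in the tray fit the description, so I'll measure those and confirm in a crop.

```bash
cat >> h.py <<'E'
def tray(a,W):
    hsv=cv2.cvtColor(a,cv2.COLOR_RGB2HSV); m=(W[...,2]<0.035)&(W[...,2]>0.003)&(hsv[...,2]>110)
    m[:150]=0;m[250:]=0;m[:,:170]=0;m[:,310:]=0
    m&=~((hsv[...,0]>40)&(hsv[...,1]>100))
    p=W[m][:,:2].astype(np.float32)
    c,(w,h),ang=cv2.minAreaRect(p)
    return p,c,w,h,ang
E
python3 - <<'E'
from h import *
a,W,s=snap("top"); save(a[150:270,185:335],"crop.png",5)
p,c,w,h,ang=tray(a,W); print("rect",c,w,h,ang,len(p))
hsv=cv2.cvtColor(a,cv2.COLOR_RGB2HSV)
for v in range(178,225,2):
    print(v,[(int(1000*W[v,u,2]) if W[v,u,2]==W[v,u,2] else 0) for u in range(230,300,3)])
for v,u in [(200,245),(184,272),(192,272),(200,272),(208,272),(215,272)]: print(u,v,W[v,u].round(3),hsv[v,u])
E
```

```text
rect (0.5629432797431946, 0.017337486147880554) 0.32370585203170776 0.20790612697601318 79.85450744628906 3778
178 [5, 6, 7, 6, 9, 6, 7, 6, 9, 9, 6, 1, 1, 9, 23, 26, 17, 21, 17, 2, -1, 0, -8, 1]
180 [7, 5, 4, 9, 1, 3, -4, 8, -1, 3, 5, 1, 2, 0, 8, 8, 2, 14, 22, 20, 19, 25, 23, 3]
182 [5, 0, 0, 0, 19, 0, 6, 7, 1, -4, 1, 1, 5, 35, 34, 34, 3, 1, -1, 9, 5, 18, 0, 2]
184 [11, 6, 0, -1, 3, 7, 6, 7, 3, 8, 3, 0, 4, 37, 40, 33, 4, 3, 6, 2, 0, 5, 2, 0]
186 [5, -8, 3, 0, 8, 0, 1, 7, 5, 6, -2, 16, 38, 37, 63, 34, 1, 9, 6, -1, 15, 9, -4, -4]
188 [9, 11, 8, 4, 0, 5, 9, -1, 9, 7, 10, 6, 27, 57, 59, 0, 22, 1, 6, 9, 2, 27, -2, 7]
190 [-1, 12, 5, 7, 2, 1, 9, 1, 2, -1, 4, 6, 57, 61, 58, 66, 7, 8, 7, 7, 5, 14, 6, 0]
192 [6, 7, 6, 8, -2, 3, 1, 1, 0, 8, 3, 5, 68, 85, 91, 57, 6, 2, 11, 5, -1, 28, 4, -3]
194 [3, 1, 6, 4, -1, 3, 0, 6, -1, 9, 5, 1, 77, 89, 91, 91, 3, 10, 5, 4, 11, 29, -2, 3]
196 [6, 4, 56, 61, 64, 11, 2, 3, 4, 3, 10, 3, 83, 88, 91, 88, 7, 0, 0, 10, 1, 20, 6, -7]
198 [-1, 1, 60, 71, 63, 65, 70, 70, 11, 4, 1, 2, 91, 92, 94, 87, 3, 3, 8, 0, 3, 0, -9, 1]
200 [7, 1, 53, 58, 64, 60, 70, 65, 8, 12, 1
[... 639 characters left out ...]
0, 20, 1, 0, 0]
216 [3, 6, 1, 8, 6, 2, 6, 7, 8, 10, 1, 10, 35, 25, 34, 33, 4, 2, 6, 0, 0, 4, 4, 0]
218 [5, 16, 7, 11, 7, 5, 11, 5, 7, 4, 2, 4, 29, 35, 33, 35, 4, 7, 6, 4, -11, 0, 6, 0]
220 [3, 2, 11, 8, 4, -4, 3, 6, 5, 2, 1, 1, 7, 39, 29, 6, 6, 3, 1, 0, 0, 11, 0, 6]
222 [0, -1, -1, 4, 8, 5, 5, 1, 12, 2, 3, 0, 13, -8, 2, -1, 1, 8, 5, 8, 0, 2, 0, 0]
224 [10, 7, 9, 9, 4, 3, 11, -4, 8, 3, 2, 9, 4, 5, 0, 7, 9, 10, 7, 25, 0, 6, -3, -2]
245 200 [0.555 0.013 0.06 ] [ 12 150 124]
272 184 [ 0.613 -0.077  0.04 ] [ 12 175  99]
272 192 [ 0.575 -0.076  0.091] [ 13 193 203]
272 200 [ 0.549 -0.076  0.092] [ 12 189 139]
272 208 [ 0.527 -0.076  0.061] [  9 173 133]
272 215 [ 0.508 -0.076  0.036] [ 10 163 117]
```

View pics/crop.png

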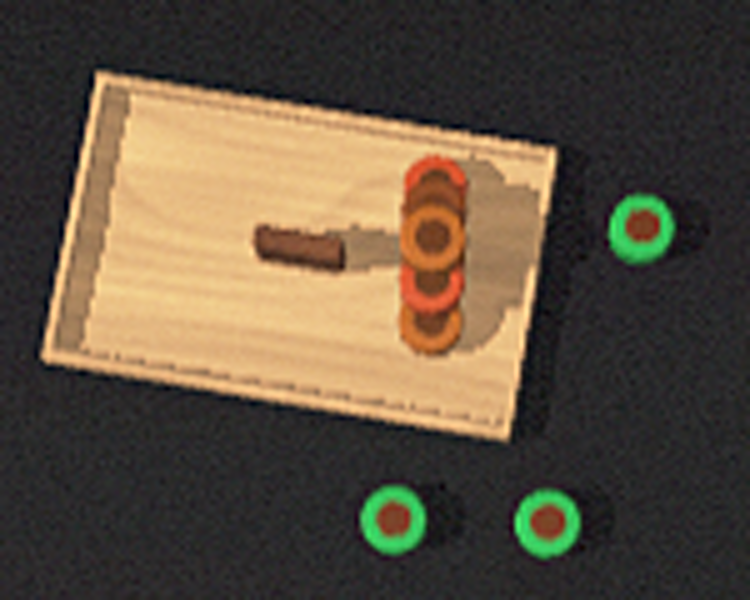

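The crop confirms six brown/orange/red-rimmed pucks in the tray, top one at image pixel (271,197). The green ones, at (313,195), (264,254) and (294,254), all lie outside the tray and stay untouched.

```bash
cat >> h.py <<'E'
def ray(s,u,v,z):
    d=s["pose"][:3,:3]@np.array([(u-s["cx"])/s["fx"],(v-s["cy"])/s["fy"],1]); o=s["pose"][:3,3]
    return o+d*(z-o[2])/d[2]
def layer(s,W,zt,box=((.4,.72),(-.2,.2))):
    # blobs whose top is at zt, centroid on plane zt
    m=(abs(W[...,2]-zt)<0.013)&(W[...,0]>box[0][0])&(W[...,0]<box[0][1])&(W[...,1]>box[1][0])&(W[...,1]<box[1][1])
    hsv=cv2.cvtColor(s["pixels"],cv2.COLOR_RGB2HSV); m&=(hsv[...,1]>135)&((hsv[...,0]<20)|(hsv[...,0]>170))
    n,l,st,c=cv2.connectedComponentsWithStats(cv2.morphologyEx(m.astype(np.uint8),cv2.MORPH_OPEN,np.ones((2,2))))
    return [(c[i].round(1).tolist(),st[i,2:].tolist(),ray(s,*c[i],zt).round(4).tolist()) for i in range(1,n) if st[i,4]>25]
T0=np.array([.563,.017]); TA=np.radians(79.85)
def loc(p): # world xy -> tray local
    c,sn=np.cos(TA),np.sin(TA); d=np.array(p[:2])-T0; return np.array([c*d[0]+sn*d[1],-sn*d[0]+c*d[1]])
def wld(x,y):
    c,sn=np.cos(TA),np.sin(TA); return T0+[c*x-sn*y,sn*x+c*y]
def go(x,y,z,yaw=None):
    st=r.read_state(); R=np.array(st["tcp_rot"]); d=R.T@(np.array([x,y,z])-st["tool_pos"])
    h=np.degrees(np.arctan2(R[1,1],R[0,1])); print("t",round(st["time"],1),"shift units xyz",(d/.8).round(4),"mm",(d*1e3).round(1),"yhead",h.round(1),"tilt",R[:,2].round(3))
    if yaw is not None: print("rz units (tool z)",((h-yaw+90)%180-90)/6)
E
python3 - <<'E'
from h import *
a,W,s=snap("top")
print([ (q,ray(s,*q,.024)[:2].round(4)) for q in [(185+98/5,150+72/5),(185+557/5,150+148/5),(185+510/5,150+438/5),(185+43/5,150+360/5)]])
print("grip",layer(s,W,.068,((.52,.6),(-.03,.06))))
for z in(.09,.062,.034): 
    for b in layer(s,W,z,((.45,.7),(-.13,-.04))): print(z,b,loc(b[2]))
t=layer(s,W,.09,((.45,.7),(-.13,-.04)))[0][2]; go(t[0],t[1],.2,-100.15)
E
```

```text
[((204.6, 164.4), array([0.6861, 0.1539])), ((296.4, 179.6), array([ 0.6313, -0.1601])), ((287.0, 237.6), array([ 0.4327, -0.1262])), ((193.6, 222.0), array([0.4869, 0.188 ]))]
grip [([245.1, 199.4], [17, 6, 76], [0.5555, 0.0126, 0.068])]
0.09 ([272.1, 198.7], [13, 14, 143], [0.5535, -0.0767, 0.09]) [-0.09390772 -0.00716103]
0.062 ([272.0, 190.4], [13, 8, 63], [0.5866, -0.0768, 0.062]) [-0.08817308 -0.03976063]
0.062 ([271.8, 208.6], [13, 10, 99], [0.5252, -0.0755, 0.062]) [-0.09771369  0.02090753]
0.034 ([272.6, 185.2], [12, 7, 56], [0.6102, -0.0789, 0.034]) [-0.08608129 -0.06336136]
0.034 ([271.6, 216.9], [13, 9, 90], [0.5017, -0.0749, 0.034]) [-0.10126439  0.04414549]
t 0.2 shift units xyz [ 0.6374 -0.5259  0.0388] mm [ 509.9 -420.7   31. ] yhead -73.7 tilt [-0.001  0.002 -1.   ]
rz units (tool z) 4.401901892135001
```

```bash
sed -i 's/T0=np.array.*/T0=np.array([.5585,.0135]); TA=np.radians(80.1)/' h.py; python3 -m creep '[[0,0,1,0,0,0,-1],[0,0,1,0,0,0,-1],[0,0,1,0,0,0,-1],[0,0,0,0,0,0,-1]]'; python3 -c "
from h import *
go(.5535,-.0767,.2,-92)"
```

```text
time: 0.7
tool_pos: [0.182, -0.6237, 0.2309]
tcp_rot: [[1.0, -0.029, -0.0], [-0.029, -1.0, 0.001], [-0.0, -0.001, -1.0]]
ft_force: [-0.2, 0.2, -0.0]
finger_gap: 0.998
gripper_force: 0.0
t 0.7 shift units xyz [ 0.4444 -0.697   0.0389] mm [ 355.5 -557.6   31.1] yhead -91.7 tilt [-0.     0.001 -1.   ]
rz units (tool z) 0.05614105041520882
```

```bash
python3 -m creep '[[0,0,0,0.037,-0.058,0,-1],[0,0,0,0.037,-0.058,0,-1],[0,0,0,0.037,-0.058,0,-1],[0,0,0,0.037,-0.058,0,-1],[0,0,0,0.037,-0.058,0,-1],[0,0,0,0.037,-0.058,0,-1],[0,0,0,0.037,-0.058,0,-1],[0,0,0,0.037,-0.058,0,-1],[0,0,0,0.037,-0.058,0,-1],[0,0,0,0.037,-0.058,0,-1]]' && python3 -m creep '[[0,0,0,0.037,-0.058,0.02,-1],[0,0,0,0.037,-0.058,0.019,-1],[0,0,0,0,0,0,-1],[0,0,0,0,0,0,-1]]'; python3 -c "
from h import *
go(.5535,-.0767,.2,-92)
go(.5535,-.0767,.062,-92)"
```

```text
time: 1.95
tool_pos: [0.4927, -0.1678, 0.2315]
tcp_rot: [[1.0, -0.029, 0.001], [-0.029, -1.0, -0.001], [0.001, 0.001, -1.0]]
ft_force: [0.9, -0.7, -0.2]
finger_gap: 1.002
gripper_force: 0.0
time: 2.45
tool_pos: [0.5537, -0.0785, 0.1998]
tcp_rot: [[1.0, -0.029, -0.001], [-0.029, -1.0, -0.001], [-0.001, 0.001, -1.0]]
ft_force: [0.8, 0.1, -0.2]
finger_gap: 1.003
gripper_force: 0.0
t 2.5 shift units xyz [-0.0003 -0.0023 -0.0002] mm [-0.2 -1.8 -0.2] yhead -91.6 tilt [-0.001 -0.001 -1.   ]
rz units (tool z) 0.05898591862239755
t 2.5 shift units xyz [-0.0002 -0.0024  0.1723] mm [-1.000e-01 -1.900e+00  1.378e+02] yhead -91.6 tilt [-0.001 -0.001 -1.   ]
rz units (tool z) 0.05898591862239755
```

```bash
python3 -m creep '[[0,0,0,0,-0.0023,0.05,-1],[0,0,0,0,0,0.05,-1],[0,0,0,0,0,0.04,-1],[0,0,0,0,0,0.022,-1],[0,0,0,0,0,0.01,-1],[0,0,0,0,0,0,-1],[0,0,0,0,0,0,1],[0,0,0,0,0,0,1],[0,0,0,0,0,0,1],[0,0,0,0,0,0,1]]' && python3 -m creep '[[0,0,0,0,0,0,1],[0,0,0,0,0,0,1],[0,0,0,0,0,-0.01,1],[0,0,0,0,0,-0.04,1],[0,0,0,0,0,-0.04,1],[0,0,0,0,0,0,1]]'; python3 -c "
from h import *
for y in (0,.055,-.055): print(y,wld(.092,y),np.linalg.norm(wld(.092,y)))
a,W,s=snap('top'); print(layer(s,W,.062,((.45,.7),(-.13,-.04))),layer(s,W,.034,((.45,.7),(-.13,-.04))))
p=wld(.092,-.055);go(*p,.13)"
```

```text
time: 3.7
tool_pos: [0.5554, -0.0763, 0.0638]
tcp_rot: [[1.0, -0.03, 0.003], [-0.03, -1.0, -0.0], [0.003, 0.0, -1.0]]
ft_force: [-0.7, 0.4, 4.8]
finger_gap: 0.497
gripper_force: 61.0
time: 4.45
tool_pos: [0.5561, -0.0766, 0.1373]
tcp_rot: [[1.0, -0.03, 0.006], [-0.03, -1.0, -0.001], [0.006, 0.001, -1.0]]
ft_force: [-0.1, 0.7, 0.4]
finger_gap: 0.492
gripper_force: 60.8
0 [0.57431748 0.10413006] 0.5836811061078487
0.055 [0.52013646 0.11358616] 0.5323943621873528
-0.055 [0.62849849 0.09467396] 0.6355891049771741
[] []
t 4.5 shift units xyz [ 0.0859 -0.2167  0.0069] mm [  68.7 -173.4    5.5] yhead -91.7 tilt [ 0.002 -0.001 -1.   ]
```

```bash
python3 -m creep '[[0,0,0,0.0215,-0.054,0,1],[0,0,0,0.0215,-0.054,0,1],[0,0,0,0.0215,-0.054,0,1],[0,0,0,0.0215,-0.054,0,1],[0,0,0,0,0,0.05,1],[0,0,0,0,0,0.05,1],[0,0,0,0,0,0.02,1],[0,0,0,0,0,0,1],[0,0,0,0,0,0,1]]'; python3 -c "
from h import *
p=wld(.092,-.055);go(*p,.009)"
```

```text
time: 5.62
tool_pos: [0.6292, 0.0944, 0.0398]
tcp_rot: [[1.0, -0.031, 0.002], [-0.031, -1.0, 0.001], [0.002, -0.001, -1.0]]
ft_force: [1.6, 0.0, 0.3]
finger_gap: 0.498
gripper_force: 60.8
t 5.6 shift units xyz [-0.001  -0.0003  0.0385] mm [-0.8 -0.2 30.8] yhead -91.8 tilt [ 0.002  0.001 -1.   ]
```

```bash
python3 -m creep '[[0,0,0,0,0,0.02,1],[0,0,0,0,0,0.012,1],[0,0,0,0,0,0.006,1],[0,0,0,0,0,0,1]]'; python3 -m creep '[[0,0,0,0,0,0,-0.4],[0,0,0,0,0,0,-0.4],[0,0,0,0,0,0,-0.4],[0,0,0,0,0,-0.02,-0.4],[0,0,0,0,0,-0.05,-0.4],[0,0,0,0,0,-0.05,-0.4],[0,0,0,0,0,-0.05,-1],[0,0,0,0,0.02,-0.03,-1],[0,0,0,0,0,0,-1]]'; python3 -c "
from h import *
a,W,s=snap('top')
for z in(.062,.034):
  for b in layer(s,W,z): print(z,b,loc(b[2]))
save(a[150:270,185:335],'p1.png',4)
"
```

```text
time: 6.12
tool_pos: [0.628, 0.0943, 0.008]
tcp_rot: [[1.0, -0.03, -0.0], [-0.03, -1.0, 0.0], [-0.0, 0.0, -1.0]]
ft_force: [-0.5, -0.4, -0.9]
finger_gap: 0.496
gripper_force: 60.9
time: 7.25
tool_pos: [0.6301, 0.0768, 0.172]
tcp_rot: [[0.999, -0.033, 0.007], [-0.033, -0.999, -0.0], [0.007, 0.0, -1.0]]
ft_force: [0.3, 0.2, 0.0]
finger_gap: 1.003
gripper_force: 0.0
0.062 ([272.1, 200.3], [13, 27, 276], [0.5532, -0.0768, 0.062]) [-0.0898666  -0.01030412]
0.034 ([272.6, 185.2], [12, 7, 56], [0.6102, -0.0789, 0.034]) [-0.08213537 -0.0668164 ]
0.034 ([271.5, 216.7], [12, 10, 88], [0.5023, -0.0744, 0.034]) [-0.09625353  0.04025058]
```

View pics/p1.png

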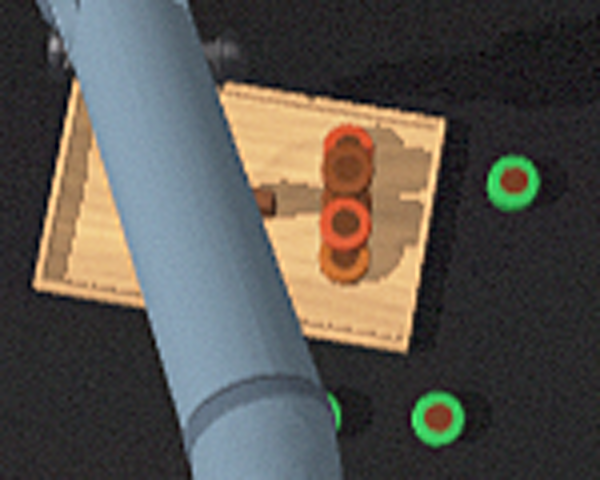

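The first puck is out of the pile. The second-layer pucks show at crop (347,167) and (346,223), which is image (271.8,191.8) and (271.5,205.8). I'll take the far one next.

```bash
python3 -c "
from h import *
a=None
s=viewer.snapshot('side') if 0 else None
go(.5767,-.077,.172)"; python3 -m creep '[[0,0,0,-0.022,0.051,0,-1],[0,0,0,-0.021,0.051,0,-1],[0,0,0,-0.021,0.051,0,-1],[0,0,0,0,0.037,0,-1],[0,0,0,0,0,0.02,-1],[0,0,0,0,0,0,-1],[0,0,0,0,0,0,-1]]';python3 -c "
from h import *
go(.5767,-.077,.035)"
```

```text
t 7.3 shift units xyz [-0.0584  0.1953 -0.0031] mm [-46.7 156.2  -2.5] yhead -91.8 tilt [ 0.003 -0.    -1.   ]
time: 8.18
tool_pos: [0.5715, -0.0695, 0.1512]
tcp_rot: [[1.0, -0.027, -0.001], [-0.027, -1.0, 0.002], [-0.002, -0.002, -1.0]]
ft_force: [-0.0, 1.0, -0.4]
finger_gap: 0.999
gripper_force: 0.0
t 8.2 shift units xyz [0.007  0.0095 0.1453] mm [  5.6   7.6 116.2] yhead -91.5 tilt [-0.001  0.002 -1.   ]
```

```bash
python3 -m creep '[[0,0,0,0.007,0.0095,0.04,-1],[0,0,0,0,0,0.04,-1],[0,0,0,0,0,0.035,-1],[0,0,0,0,0,0.02,-1],[0,0,0,0,0,0.01,-1],[0,0,0,0,0,0,-1]]';python3 -c "
from h import *
go(.5767,-.077,.035)"
```

```text
time: 8.93
tool_pos: [0.5774, -0.0794, 0.0362]
tcp_rot: [[1.0, -0.03, 0.0], [-0.03, -1.0, 0.0], [0.0, -0.0, -1.0]]
ft_force: [0.1, -0.1, -0.1]
finger_gap: 1.003
gripper_force: 0.0
t 8.9 shift units xyz [-0.001  -0.003   0.0015] mm [-0.8 -2.4  1.2] yhead -91.7 tilt [ 0.  0. -1.]
```

```bash
python3 -m creep '[[0,0,0,0,-0.003,0,1],[0,0,0,0,0,0,1],[0,0,0,0,0,0,1],[0,0,0,0,0,0,1],[0,0,0,0,0,0,1],[0,0,0,0,0,-0.02,1],[0,0,0,0,0,-0.045,1],[0,0,0,0,0,-0.045,1],[0,0,0,0,0,0,1]]';python3 -c "
from h import *
go(*wld(.092,0),.14)"
```

```text
time: 10.05
tool_pos: [0.58, -0.0779, 0.1281]
tcp_rot: [[1.0, -0.031, 0.007], [-0.031, -1.0, -0.001], [0.007, 0.001, -1.0]]
ft_force: [-1.3, -0.6, -0.7]
finger_gap: 0.494
gripper_force: 60.8
t 10.1 shift units xyz [-0.0139 -0.2271 -0.0152] mm [ -11.1 -181.7  -12.1] yhead -91.8 tilt [ 0.007 -0.001 -1.   ]
```

```bash
python3 -m creep '[[0,0,0,-0.01,-0.057,0,1],[0,0,0,0,-0.057,0,1],[0,0,0,0,-0.057,0,1],[0,0,0,0,-0.056,0,1],[0,0,0,0,0,0.045,1],[0,0,0,0,0,0.045,1],[0,0,0,0,0,0.02,1],[0,0,0,0,0,0,1],[0,0,0,0,0,0,1]]';python3 -c "
from h import *
go(*wld(.092,0),.009)"
```

```text
time: 11.18
tool_pos: [0.5758, 0.1044, 0.0372]
tcp_rot: [[1.0, -0.031, 0.002], [-0.031, -1.0, 0.001], [0.002, -0.001, -1.0]]
ft_force: [1.3, 0.0, 0.3]
finger_gap: 0.492
gripper_force: 60.9
t 11.2 shift units xyz [-0.0019  0.0005  0.0353] mm [-1.5  0.4 28.2] yhead -91.8 tilt [ 0.002  0.001 -1.   ]
```

```bash
python3 -m creep '[[0,0,0,-0.001,0,0.018,1],[0,0,0,0,0,0.011,1],[0,0,0,0,0,0.006,1],[0,0,0,0,0,0,1],[0,0,0,0,0,0,-0.4],[0,0,0,0,0,0,-0.4],[0,0,0,0,0,0,-0.4],[0,0,0,0,0,-0.02,-0.4],[0,0,0,0,0,-0.05,-0.4],[0,0,0,0,0,-0.05,-0.4]]'; python3 -m creep '[[0,0,0,0,0,-0.05,-1],[0,0,0,-0.014,0.055,0,-1],[0,0,0,-0.014,0.055,0,-1],[0,0,0,-0.014,0.055,0,-1],[0,0,0,-0.014,0.055,0,-1],[0,0,0,0,0,0,-1],[0,0,0,0,0,0,-1]]';python3 -c "
from h import *
a,W,s=snap('top')
save(a[150:270,185:335],'p2.png',4)
go(.530,-.076,.035)"
```

```text
time: 12.42
tool_pos: [0.5732, 0.102, 0.1047]
tcp_rot: [[0.999, -0.032, -0.002], [-0.032, -0.999, -0.002], [-0.002, 0.002, -1.0]]
ft_force: [-0.3, -0.9, 0.1]
finger_gap: 0.7
gripper_force: 0.0
time: 13.3
tool_pos: [0.5234, -0.071, 0.1443]
tcp_rot: [[0.999, -0.032, -0.0], [-0.032, -0.999, -0.0], [-0.0, 0.0, -1.0]]
ft_force: [0.5, -0.1, 0.1]
finger_gap: 0.999
gripper_force: 0.0
t 13.3 shift units xyz [0.008  0.0075 0.1367] mm [  6.4   6.  109.3] yhead -91.7 tilt [-0.  0. -1.]
```

View pics/p2.png

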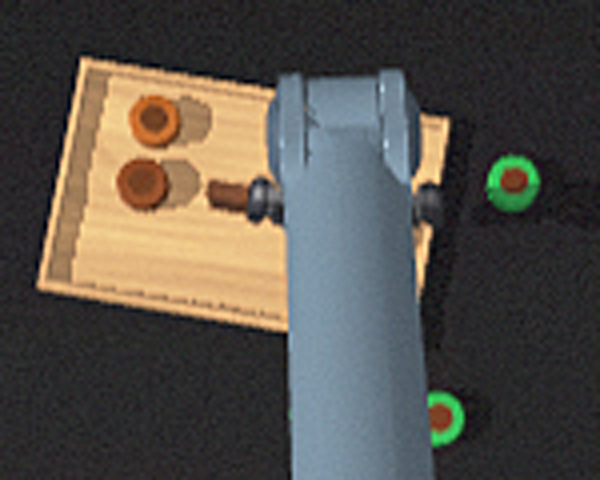

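Two pucks lie flat at the far end, at crop (154,122) and (143,184), and the tray has not moved. Next is the third puck.

```bash
python3 -m creep '[[0,0,0,0.008,0.006,0.04,-1],[0,0,0,0,0,0.04,-1],[0,0,0,0,0,0.03,-1],[0,0,0,0,0,0.018,-1],[0,0,0,0,0,0.008,-1],[0,0,0,0,0,0,-1],[0,0,0,0,0,0,1],[0,0,0,0,0,0,1],[0,0,0,0,0,0,1],[0,0,0,0,0,0,1]]';python3 -m creep '[[0,0,0,0,0,0,1],[0,0,0,0,0,-0.02,1],[0,0,0,0,0,-0.05,1],[0,0,0,0,0,-0.045,1],[0,0,0,0,0,0,1],[0,0,0,0,0,0,1]]';python3 -c "
from h import *
go(*wld(.092,.055),.14)"
```

```text
time: 14.6
tool_pos: [0.5312, -0.0754, 0.0364]
tcp_rot: [[1.0, -0.03, 0.002], [-0.03, -1.0, -0.0], [0.002, 0.0, -1.0]]
ft_force: [-0.8, -0.4, 5.2]
finger_gap: 0.495
gripper_force: 60.9
time: 15.35
tool_pos: [0.5292, -0.0753, 0.127]
tcp_rot: [[1.0, -0.03, -0.001], [-0.03, -1.0, -0.0], [-0.001, 0.0, -1.0]]
ft_force: [-0.2, 0.6, -1.3]
finger_gap: 0.495
gripper_force: 60.8
t 15.3 shift units xyz [-0.0185 -0.2357 -0.0163] mm [ -14.8 -188.5  -13. ] yhead -91.7 tilt [-0.001 -0.    -1.   ]
```

```bash
python3 -m creep '[[0,0,0,-0.005,-0.059,0,1],[0,0,0,-0.005,-0.059,0,1],[0,0,0,-0.005,-0.059,0,1],[0,0,0,-0.003,-0.058,0,1],[0,0,0,0,0,0.045,1],[0,0,0,0,0,0.045,1],[0,0,0,0,0,0.02,1],[0,0,0,0,0,0,1],[0,0,0,0,0,0,1]]';python3 -c "
from h import *
go(*wld(.092,.055),.009)"
```

```text
time: 16.48
tool_pos: [0.5222, 0.1132, 0.0401]
tcp_rot: [[1.0, -0.031, 0.002], [-0.031, -1.0, 0.0], [0.002, -0.001, -1.0]]
ft_force: [0.1, 0.3, -0.1]
finger_gap: 0.493
gripper_force: 60.9
t 16.5 shift units xyz [-0.0027 -0.0004  0.0389] mm [-2.2 -0.3 31.1] yhead -91.8 tilt [ 0.002  0.    -1.   ]
```

```bash
python3 -m creep '[[0,0,0,-0.002,0,0.02,1],[0,0,0,0,0,0.012,1],[0,0,0,0,0,0.006,1],[0,0,0,0,0,0,1],[0,0,0,0,0,0,-0.4],[0,0,0,0,0,0,-0.4],[0,0,0,0,0,0,-0.4],[0,0,0,0,0,-0.02,-0.4],[0,0,0,0,0,-0.05,-0.4],[0,0,0,0,0,-0.05,-0.4]]'; python3 -m creep '[[0,0,0,0,0,-0.05,-1],[0,0,0,0,-0.06,-0.03,-1],[0,0,0,0,-0.06,0,-1],[0,0,0,0,-0.06,0,-1],[0,0,0,0,-0.06,0,-1],[0,0,0,0,0,0,-1],[0,0,0,0,0,0,-1]]';python3 -c "
from h import *
a,W,s=snap('top')
save(a[150:270,185:335],'p3.png',4)
print(r.read_state()['q'].round(1) if hasattr(r.read_state()['q'],'round') else r.read_state()['q'])
for b in layer(s,W,.034): print(b,loc(b[2]))
print('grip',layer(s,W,.068,((.52,.6),(-.03,.06))))
print(tray(a,W)[1:])
"
```

```text
time: 17.73
tool_pos: [0.5197, 0.1133, 0.1067]
tcp_rot: [[1.0, -0.03, 0.0], [-0.03, -1.0, 0.0], [0.0, -0.0, -1.0]]
ft_force: [0.6, 0.5, 1.0]
finger_gap: 0.703
gripper_force: 0.0
time: 18.6
tool_pos: [0.5256, 0.3046, 0.1695]
tcp_rot: [[1.0, -0.03, 0.001], [-0.03, -1.0, -0.001], [0.001, 0.001, -1.0]]
ft_force: [0.8, 0.4, -0.3]
finger_gap: 0.997
gripper_force: 0.0
[ -10.2   23.8  -29.3   99.7   13.3   60.  -136. ]
([224.1, 180.9], [13, 13, 132], [0.6257, 0.0855, 0.034]) [ 0.08248151 -0.05382045]
([272.9, 201.7], [13, 40, 384], [0.5534, -0.0796, 0.034]) [-0.09259052 -0.01098254]
([221.1, 196.7], [13, 13, 128], [0.5715, 0.0953, 0.034]) [0.08281702 0.00125738]
([217.3, 211.9], [13, 13, 126], [0.5195, 0.1076, 0.034]) [0.08599355 0.05459779]
grip []
((0.5629945993423462, 0.01425856351852417), 0.32362353801727295, 0.20841027796268463, 79.93746185302734)
```

View pics/p3.png

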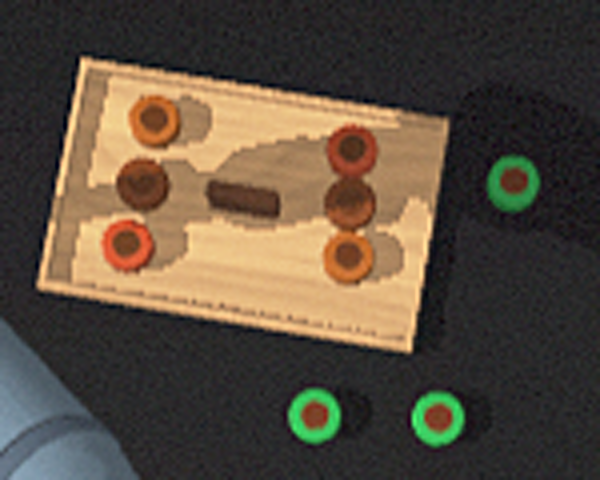

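All six pucks lie flat, three per end: crop (154,122), (143,184) and (127,245) on one side, (352,150), (349,203) and (347,257) on the other. The grip, at crop (243,198), is clear. I'll turn the tool by +98° (q7 = -136° rules out the other direction) and pinch the grip.

```bash
python3 -m creep '[[0,0,1,0,0,0,-1],[0,0,1,0,0,0,-1],[0,0,1,0,0,0,-1],[0,0,1,0,0,0,-1],[0,0,1,0,0,0,-1],[0,0,1,0,0,0,-1],[0,0,1,0,0,0,-1],[0,0,1,0,0,0,-1]]'; python3 -m creep '[[0,0,1,0,0,0,-1],[0,0,1,0,0,0,-1],[0,0,1,0,0,0,-1],[0,0,1,0,0,0,-1],[0,0,1,0,0,0,-1],[0,0,1,0,0,0,-1],[0,0,1,0,0,0,-1],[0,0,1,0,0,0,-1],[0,0,0.35,0,0,0,-1],[0,0,0,0,0,0,-1]]';python3 -c "
from h import *
go(.5575,.013,.17,170)"
```

```text
time: 19.65
tool_pos: [0.5255, 0.3015, 0.1672]
tcp_rot: [[0.663, -0.748, -0.004], [-0.748, -0.663, -0.003], [-0.001, 0.005, -1.0]]
ft_force: [0.4, 0.8, -1.4]
finger_gap: 0.999
gripper_force: 0.0
time: 20.9
tool_pos: [0.5332, 0.265, 0.139]
tcp_rot: [[-0.082, -0.997, -0.008], [-0.996, 0.081, 0.037], [-0.036, 0.011, -0.999]]
ft_force: [-0.3, 0.5, -0.7]
finger_gap: 1.002
gripper_force: 0.0
t 20.9 shift units xyz [ 0.3099 -0.0554 -0.0506] mm [247.9 -44.3 -40.5] yhead 175.3 tilt [-0.008  0.037 -0.999]
rz units (tool z) 0.8907961136994231
```

```bash
python3 -m creep '[[0,0,0,0,0,0,-1],[0,0,0,0,0,0,-1]]';python3 -c "
from h import *
st=r.read_state();print(np.round(st['q'],1),np.round(st['qd'],1))
go(.5575,.013,.17,170)"
```

```text
time: 21.15
tool_pos: [0.5331, 0.2679, 0.1395]
tcp_rot: [[-0.076, -0.997, -0.008], [-0.996, 0.076, 0.038], [-0.037, 0.011, -0.999]]
ft_force: [-0.1, -0.4, -0.5]
finger_gap: 0.995
gripper_force: 0.0
[ -84.2   65.4   90.   106.4  -68.2   84.4 -163.4] [-0.2  0.3 -0.3  0.3  0.1 -0.1 -0.1]
t 21.1 shift units xyz [ 0.3137 -0.0541 -0.0503] mm [251.  -43.3 -40.2] yhead 175.7 tilt [-0.008  0.038 -0.999]
rz units (tool z) 0.9418308223668911
```

```bash
python3 -m creep '[[0,0,-1,0,0,-0.02,-1],[0,0,-1,0,0,-0.02,-1],[0,0,-1,0,0,0,-1],[0,0,-1,0,0,0,-1],[0,0,-1,0,0,0,-1],[0,0,-1,0,0,0,-1],[0,0,-1,0,0,0,-1],[0,0,-1,0,0,0,-1],[0,0,-1,0,0,0,-1],[0,0,-1,0,0,0,-1]]';python3 -c "
from h import *
st=r.read_state();print(np.round(st['q'],1),np.round(st['qd'],1))
go(.5575,.013,.17,170)"
```

```text
time: 22.4
tool_pos: [0.5331, 0.2663, 0.1712]
tcp_rot: [[0.827, -0.562, -0.008], [-0.562, -0.827, 0.037], [-0.027, -0.026, -0.999]]
ft_force: [0.3, 0.2, 0.6]
finger_gap: 1.001
gripper_force: 0.0
[ -84.6   52.6   84.2  105.1  -56.5   77.3 -109.6] [ 0.7 -8.2 -6.3 -0.   7.4 -6.5 42.8]
t 22.4 shift units xyz [ 0.2031  0.2446 -0.0105] mm [162.5 195.7  -8.4] yhead -124.2 tilt [-0.008  0.037 -0.999]
rz units (tool z) 10.963145573923782
```

```bash
python3 -m creep '[[0,0,-1,0,0,0,-1],[0,0,-1,0,0,0,-1],[0,0,-1,0,0,0,-1],[0,0,-1,0,0,0,-1],[0,0,-1,0,0,0,-1],[0,0,-1,0,0,0,-1],[0,0,-1,0,0,0,-1],[0,0,-1,0,0,0,-1],[0,0,-1,0,0,0,-1],[0,0,-1,0,0,0,-1]]';python3 -m creep '[[0,0,-1,0,0,0,-1],[0,0,-1,0,0,0,-1],[0,0,-1,0,0,0,-1],[0,0,-1,0,0,0,-1],[0,0,-1,0,0,0,-1],[0,0,-1,0,0,0,-1],[0,0,-1,0,0,0,-1],[0,0,-1,0,0,0,-1],[0,0,0,0,0,0,-1],[0,0,0,0,0,0,-1]]';python3 -c "
from h import *
from scipy.spatial.transform import Rotation as Ro
st=r.read_state();print(np.round(st['q'],1))
go(.5575,.013,.17,170)
R=np.array(st['tcp_rot']);a=np.radians(-9.9);y=np.array([np.cos(a),np.sin(a),0]);z=np.array([0,0,-1.]);T=np.c_[np.cross(y,z),y,z]
print('rot units',np.degrees(Ro.from_matrix(R.T@T).as_rotvec())/6); print('after: shift units',T.T@(np.array([.5575,.013,.17])-st['tool_pos'])/.8)"
```

```text
time: 23.65
tool_pos: [0.5331, 0.2661, 0.1712]
tcp_rot: [[0.901, 0.435, -0.008], [0.435, -0.9, 0.037], [0.009, -0.037, -0.999]]
ft_force: [-0.0, -0.4, -1.0]
finger_gap: 0.996
gripper_force: 0.0
time: 24.9
tool_pos: [0.5331, 0.2657, 0.1708]
tcp_rot: [[0.285, 0.958, -0.008], [0.958, -0.284, 0.037], [0.033, -0.018, -0.999]]
ft_force: [0.2, -0.3, 0.2]
finger_gap: 1.001
gripper_force: 0.0
[-78.4  34.   65.2 105.  -36.8  64.3 -16.2]
t 24.9 shift units xyz [-0.294   0.1191 -0.0108] mm [-235.2   95.3   -8.6] yhead -16.5 tilt [-0.008  0.037 -0.999]
rz units (tool z) -1.0886379956686483
rot units [-0.15727167 -0.32243375 -1.1080488 ]
after: shift units [-0.30593683  0.08436533  0.00105317]
```

```bash
python3 -m creep '[[-0.08,-0.16,-0.55,0,0,0,-1],[-0.08,-0.16,-0.55,0,0,0,-1],[0,0,0,-0.051,0.014,0,-1],[0,0,0,-0.051,0.014,0,-1],[0,0,0,-0.051,0.014,0,-1],[0,0,0,-0.051,0.014,0,-1],[0,0,0,-0.051,0.014,0,-1],[0,0,0,-0.051,0.014,0,-1],[0,0,0,0,0,0,-1],[0,0,0,0,0,0,-1]]';python3 -c "
from h import *
from scipy.spatial.transform import Rotation as Ro
st=r.read_state();print(np.round(st['q'],1))
R=np.array(st['tcp_rot']);a=np.radians(-9.9);y=np.array([np.cos(a),np.sin(a),0]);z=np.array([0,0,-1.]);T=np.c_[np.cross(y,z),y,z]
print('rot units',np.degrees(Ro.from_matrix(R.T@T).as_rotvec())/6); print('after: shift units',T.T@(np.array([.5575,.013,.032])-st['tool_pos'])/.8)"
```

```text
time: 26.15
tool_pos: [0.5574, 0.0134, 0.1705]
tcp_rot: [[0.171, 0.985, -0.0], [0.985, -0.171, -0.0], [-0.0, -0.0, -1.0]]
ft_force: [-0.6, -0.2, -0.3]
finger_gap: 0.999
gripper_force: 0.0
[-57.9  29.2  66.1 109.9 -30.6  61.2  11.3]
rot units [-0.00162729  0.00121111  0.01381749]
after: shift units [-0.00045459  0.0002575   0.17312105]
```

```bash
python3 -m creep '[[0,0,0,0,0,0.04,-1],[0,0,0,0,0,0.04,-1],[0,0,0,0,0,0.04,-1],[0,0,0,0,0,0.03,-1],[0,0,0,0,0,0.015,-1],[0,0,0,0,0,0.006,-1],[0,0,0,0,0,0,-1],[0,0,0,0,0,0,-1]]'; python3 -m creep '[[0,0,0,0,0,0,-0.3],[0,0,0,0,0,0,0],[0,0,0,0,0,0,0.2],[0,0,0,0,0,0,0.4],[0,0,0,0,0,0,0.6],[0,0,0,0,0,0,0.8],[0,0,0,0,0,0,1],[0,0,0,0,0,0,1],[0,0,0,0,0,0,1],[0,0,0,0,0,0,1]]'; python3 -c "
from h import *
print(r.read_state()['q']); go(.5575,.013,.032)"
```

```text
time: 27.15
tool_pos: [0.5581, 0.0128, 0.0347]
tcp_rot: [[0.171, 0.985, 0.002], [0.985, -0.171, -0.0], [0.0, 0.002, -1.0]]
ft_force: [0.4, -0.5, 1.3]
finger_gap: 0.999
gripper_force: 0.0
time: 28.4
tool_pos: [0.5588, 0.0124, 0.0344]
tcp_rot: [[0.172, 0.985, 0.003], [0.985, -0.172, -0.001], [-0.0, 0.003, -1.0]]
ft_force: [6.0, -2.0, 0.8]
finger_gap: 0.177
gripper_force: 59.5
[-47.87451954  39.25107813  53.36233443 113.73212468 -42.40027092
  48.7239428   19.35688936]
t 28.4 shift units xyz [ 0.0004 -0.0017  0.003 ] mm [ 0.3 -1.4  2.4] yhead -9.9 tilt [ 0.003 -0.001 -1.   ]
```

```bash
python3 -m creep '[[0,0,0,0,0,-0.003,1],[0,0,0,0,0,-0.006,1],[0,0,0,0,0,-0.009,1],[0,0,0,0,0,-0.012,1],[0,0,0,0,0,-0.012,1],[0,0,0,0,0,-0.012,1],[0,0,0,0,0,-0.012,1],[0,0,0,0,0,-0.012,1],[0,0,0,0,0,-0.012,1],[0,0,0,0,0,-0.012,1]]'; python3 -m creep '[[0,0,0,0,0,-0.012,1],[0,0,0,0,0,-0.012,1],[0,0,0,0,0,-0.012,1],[0,0,0,0,0,-0.012,1],[0,0,0,0,0,-0.012,1],[0,0,0,0,0,-0.01,1],[0,0,0,0,0,-0.008,1],[0,0,0,0,0,-0.006,1],[0,0,0,0,0,-0.004,1],[0,0,0,0,0,-0.002,1]]'; python3 -m creep '[[0,0,0,0,0,0,1],[0,0,0,0,0,0,1],[0,0,0,0,0,0,1],[0,0,0,0,0,0,1]]'; python3 -c "
from h import *
st=r.read_state(); print(np.round(st['tool_pos'],4),np.round(st['ft_torque'],2))
for n in('side','top'):
  a,W,s=snap(n); save(a[120:330,150:350] if n=='side' else a[130:290,165:345],'l_'+n+'.png',2.5 if n=='side' else 3)
  hsv=cv2.cvtColor(a,cv2.COLOR_RGB2HSV)
  m=(W[...,2]>.145)&(W[...,2]<.19)&(abs(W[...,0]-.56)<.14)&(abs(W[...,1]-.013)<.19)&(hsv[...,2]>110)&(hsv[...,1]<135)&(hsv[...,1]>40)
  m=cv2.erode(m.astype(np.uint8),np.ones((3,3)))>0
  p=W[m]; print(n,len(p)); L=np.array([loc(q) for q in p]); A=np.c_[L,np.ones(len(L))]
  w=np.ones(len(L),bool)
  for _ in range(5):
    c=np.linalg.lstsq(A[w],p[w,2],rcond=None)[0]; w=abs(A@c-p[:,2])<.008
  print('slope deg x,y',np.degrees(c[:2]).round(2),'floor z',c[2].round(4))
"
```

```text
time: 29.65
tool_pos: [0.5571, 0.0127, 0.116]
tcp_rot: [[0.172, 0.985, -0.0], [0.985, -0.172, -0.0], [-0.0, -0.0, -1.0]]
ft_force: [0.4, 0.2, -7.3]
finger_gap: 0.178
gripper_force: 58.6
time: 30.9
tool_pos: [0.5572, 0.0128, 0.1874]
tcp_rot: [[0.172, 0.985, -0.0], [0.985, -0.172, -0.0], [-0.0, -0.0, -1.0]]
ft_force: [0.2, 0.3, -6.7]
finger_gap: 0.179
gripper_force: 58.6
time: 31.4
tool_pos: [0.5572, 0.0128, 0.1873]
tcp_rot: [[0.172, 0.985, -0.0], [0.985, -0.172, -0.0], [-0.001, -0.0, -1.0]]
ft_force: [-0.7, 0.0, -7.0]
finger_gap: 0.178
gripper_force: 58.6
[0.5572 0.0128 0.1873] [ 0.06  0.03 -0.02]
side 3975
slope deg x,y [0.2  0.21] floor z 0.1588
top 2803
slope deg x,y [-0.01  0.03] floor z 0.1582
```

View pics/l_side.png

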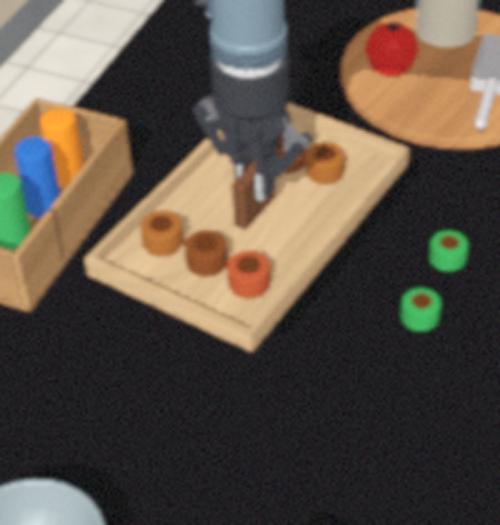

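View pics/l_top.png

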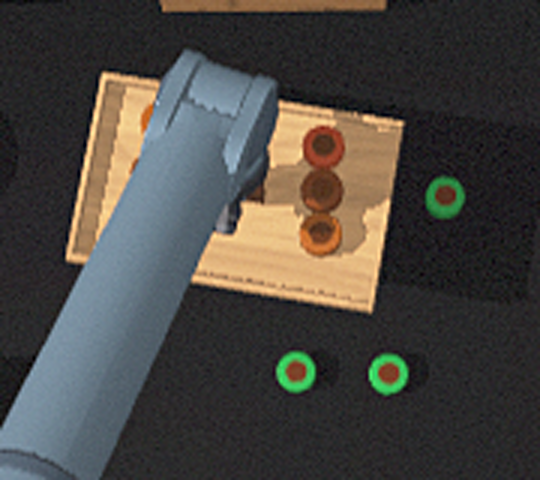

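The tray is up and level, with its underside about 0.153 m above the counter. All six pucks are aboard: side crop (162,232), (207,253), (249,273) at one end, and top crop (322,147), (321,191), (320,236) at the other. Bystanders look undisturbed.

```bash
python3 -c "
from station import r
print(r.close_job())"
```

```text
the job is handed in; nothing more can be done
None
```

The job is handed in at about 31 s of the 72 s: the six biscuits lie flat, three at each end, and the arm is holding the tray by its grip, level and still about 15 cm above the counter, with nothing else seen to have moved.

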